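Half-open the beam shutter of a lamp light box

TASK

Turn the selector knob on the blue lamp control box from its middle click to the click at the green dot, then slide the sprung shutter of the grey light box open by its red tab to half of its travel, so that half of the round window is uncovered. The spring pulls it shut, so finish while still holding the shutter there with the gripper; leave the other things on the bench where they are.

Things in the scene. Friction and masses are not known exactly. Their poses are not given: they have to be found in the camera images.
- lightbox: Grey light box fixed to the bench, 140 (x) x 260 (y) x 60 mm high; origin: centre of its underside; the shutter opens along its +y. On top a round 60 mm window centred at y = -75 mm; guide rails at x = +-53 mm, tops 70 mm above the bench, marked red at half travel, black at shut and fully open; a 16 mm spring tube (top 72 mm) on the middle line from y = 60 mm on.
- shutter (a joint): Travel of the shutter along the light box's +y in m: 0 shut (window covered), 0.070 fully open, 0.035 half. A spring pulls it shut: 5.4 N shut, about 12 N at half, 18 N open, with a little friction. Dark plate 90 (x) x 72 (y) x 4 mm, its top 66 mm above the bench, with a white index line at its middle that meets the rail marks.
- handle (a point): Grip point in the shutter's red upright tab, 92 mm above the bench, over the middle of the shutter plate, moving with it. The tab is 30 mm along the light box's x, 12 mm along its y (the sliding direction) and stands from 66 to 106 mm above the bench. Shutter shut: x = 0, y = -75 mm of the light box.
- control: Blue lamp control box with an aluminium face fixed to the bench, 150 (x) x 160 (y) x 50 mm high. Origin: centre of its underside. The knob stands on its middle; a white dot (off) lies on its face 50 mm from the knob's axis towards +x.
- selector (a joint): Angle of the selector knob in rad, counter-clockwise from above positive: 0 when the pointer aims along the control box's +x (white dot, off). Three clicks (detents) at -0.8, 0 and +0.8 rad; it snaps into the nearest and stops at +-1.0. Leaving a click takes about 0.1 N m. It starts at the middle click.
- knob_grip (a point): Grip point on the knob's axis, 79 mm above the bench. Black bar grip 48 mm long (along the pointer), 14 mm wide, from 57 to 90 mm above the bench, on a disc of 72 mm diameter whose top is 57 mm above the bench. A white line on one half of the bar and disc is the pointer.
- pointer (a point): Point 50 mm from the knob's axis in the direction of its pointer, 51 mm above the bench, turning with the knob: it meets the green dot when the knob is set.
- green_dot: Flat green dot, 14 mm across, on the face of the control box, 50 mm from the knob's axis, at +0.8 or at -0.8 rad from the box's +x: it marks where the knob must be set. Origin: its centre.
- red_dot: Flat red dot, 14 mm across, at the other of the two places: the wrong setting.
- screwdriver: Loose screwdriver, 150 mm long, lying between the two boxes; to be left alone. Origin: under its middle.
- retaining_ring: Loose dark steel ring, 150 mm across and 12 mm high; to be left alone. Origin: centre of its underside.
- glass_jar: Loose glass jar, 66 mm across and 85 mm high; to be left alone. Origin: centre of its underside.
- parts_bin: Loose cream parts bin, 100 x 160 x 70 mm high; to be left alone. Origin: centre of its underside.
- headlamp: Loose sealed-beam lamp lying face down, 150 mm across, 98 mm high; to be left alone. Origin: centre of its underside.
- mouse: Loose black computer mouse, 100 x 60 x 30 mm high; to be left alone. Origin: centre of its underside.
- screw_tub: Loose orange tub with white lid, 48 mm across and 45 mm high; to be left alone. Origin: centre of its underside.
There are look-alikes about, which are no part of the job. What is shaped like the control but orange is not meant.

How it is judged:
By the outcome, as a careful person would: the job done as asked, in the order asked, and still so for the second after the job is handed in, while the arm keeps its last pose, push and grip.
It also fails if it takes over 51 s, if anything falls off the work surface, if the arm or the gripper's body presses on something with over 40 N, if the wrist force passes 120 N, or if a joint passes its speed limit or range.

ROBOT

A 6-joint arm with a two-finger parallel gripper is mounted at the origin on the work surface. World frame = base frame: x ahead of the robot, y to its left, z up, the work surface at z = 0. Lengths are in m, angles in rad, forces in N, time in s.
With the tool pointing down it reaches from about 0.35 to 0.775 m from the base axis. Payload 7.3 kg.
Tool frame: the origin (TCP) lies at the centre of the arm's flange, where the gripper is bolted on; the fingertips stand 178 mm ahead of it and the grasp point (between the pads) lies 159 mm ahead of it; z points along the fingers, y is the line along which they close (so a half turn about z gives the same grasp; the last joint's range is limited). The gripper opens to 92 mm and grips with 3 to 60 N. Pads are 19 mm wide; open, the fingers measure 130 mm over their backs; the gripper's body (75 mm by 190 mm) begins 47 mm behind the grasp point.
Start: joints at [-1.263, 0.342, 1.524, -0, 1.275, -0.146], TCP at [0.23, -0.472, 0.405] pointing down, gripper open.
Joint ranges: [-2.53, 2.53], [-0.77, 2.02], [0.04, 2.7], [-1, 4.14], [0.28, 2.66], [-3.11, 3.11]. Speed limits (rad/s): [2.57, 2.57, 3.14, 3.14, 3.14, 3.14].

INTERFACE

Orientations are given as [roll, pitch, yaw] about the fixed x, y, z axes, in that order (R = Rz(yaw) Ry(pitch) Rx(roll)).
In Python, from cell import telemetry, vision, ticket gives the robot as it stands.
- The arm moves only by the shell command python3 -m crank 'ROWS' [FORCE]. ROWS is JSON, a list of rows, each a list of 5 numbers: the gripper command: -1 is shut, 1 is fully open, values between are in proportion, then the shift along the tool's x, y, z in mm, then the turn about the tool's z in rad. In form: [[fingers, dx, dy, dz, roll], ...]. A call has 1 to 12 rows; each row is the pose to reach, as a shift and turn from the pose commanded when the call began, along the tool's axes at that moment; what a row does not reach only later rows make up. A row lasts 1/12 s, in which the tool goes at most 41.7 mm and 7.16 degrees, less where a joint would pass 70% of its speed; a pose out of reach is approached as far as the arm can. A call with a gripper value outside its range is refused whole. The fingers move at their own pace and stop on an object; FORCE is the grip in N (left out, the last holds). Time passes only in rows, so rows that repeat a pose let the fingers close. It gives the time, the measured TCP pose, the force, the opening and the grip force at its end, in the units of the state.
- telemetry.observe(): the state, without advancing time (a new reading comes with each control period).
- vision.read_camera(name): name is "side" or "top" or "wrist"; returns (picture, depth): 420x560x3 uint8, red, green, blue; 420x560 float32, m along the optical axis (not along the pixel's ray), 0 where there is no reading.
- vision.get_calibration(name): a dict with "camera_matrix" (3x3 intrinsics, pixels), "rvec" (rotation vector, rad) and "tvec" (3), from world to camera coordinates, as OpenCV has them. Camera axes: x right, y down, z forward; pixel columns grow to the right and rows downward; lengths in m; the calibration is good to about 2 mm. A picture is of the moment at which its call begins: read the wrist's pose just before it. get_calibration takes no time and is no camera call; for the wrist camera it gives the pose at the moment of the call.
- ticket.hand_in(): hands the job in; it is judged then, once.
The state is a dict: "time": time; "qpos": joint angles; "qvel": joint speeds; "joint_efforts": joint torques, N m; "tool_pos": TCP position; "tool_rot": TCP orientation; "contact_force": force on the tool from outside, world axes, zero at the start; "torque": the same for the moment, N m; "opening": finger opening in m; "grip_force": force on a finger pad.
Only numpy, scipy, OpenCV 4.12 (cv2) and the standard library are available. Lean on these libraries where they do the work, as an engineer would, in place of code of your own. Each camera call takes 0.05 s, during which the arm holds its last target. There are 200 camera calls.

## Working session

There is one attempt and no reset: what is moved stays moved. The work goes in short steps, Python scripts to look and compute and a shell command to move; the robot and the scene stay as the last step left them, time stands still between calls to the robot, and variables do not carry over. Pictures are saved under pics/ and viewed, at most 10 in all, crops included, and the job is handed in when it is done.

```bash
mkdir -p pics; ls; python3 - <<'E'
from cell import telemetry, vision
import cv2,numpy as np
s=telemetry.observe();print(s)
for n in("top","side"):
    p,d=vision.read_camera(n);c=vision.get_calibration(n)
    np.savez(n+".npz",p=p,d=d,**c)
    cv2.imwrite(f"pics/{n}0.png",p[:,:,::-1]);print(n,c)
E
```

```text
pics
{'time': 0.0, 'qpos': array([-1.26297310e+00,  3.42706146e-01,  1.52501394e+00, -1.25607343e-05,
        1.27539300e+00, -1.45989284e-01]), 'qvel': array([-0.00109697, -0.00100066, -0.00113154, -0.00103635, -0.00297856,
        0.00106245]), 'joint_efforts': array([ 1.03851903e-04, -4.31238484e+01, -2.44222856e+01,  7.16771325e-02,
        5.57654025e-02, -1.25732709e-04]), 'tool_pos': array([ 0.23013916, -0.47171735,  0.40405443]), 'tool_rot': array([-3.14008665e+00, -2.09295504e-04,  4.53816021e-01]), 'contact_force': array([0.00230621, 0.09769199, 0.53688907]), 'torque': array([-0.01990841, -0.03252621,  0.00681829]), 'grip_force': 0.0, 'opening': 0.09163882909004965}
top {'camera_matrix': array([[538.12125528,   0.        , 280.95546837],
       [  0.        , 538.12125528, 209.1504683 ],
       [  0.        ,   0.        ,   1.        ]]), 'rvec': array([ 2.18117359, -2.16754556,  0.1220472 ]), 'tvec': array([-0.01231489,  0.54443225,  1.6301891 ])}
side {'camera_matrix': array([[389.80284952,   0.        , 273.76136096],
       [  0.        , 389.80284952, 209.96038299],
       [  0.        ,   0.        ,   1.        ]]), 'rvec': array([ 0.37337235, -2.74895115,  1.17419487]), 'tvec': array([0.48712227, 0.14520591, 1.12201355])}
```

View pics/top0.png

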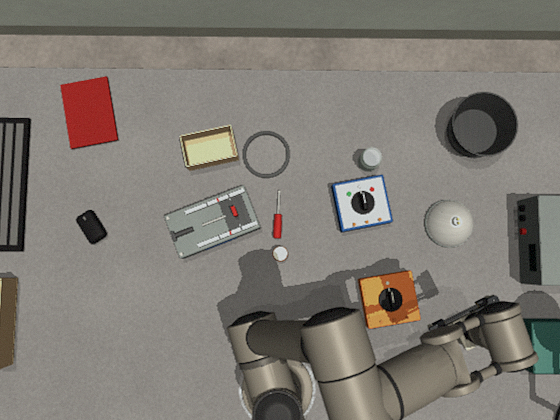

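View pics/side0.png

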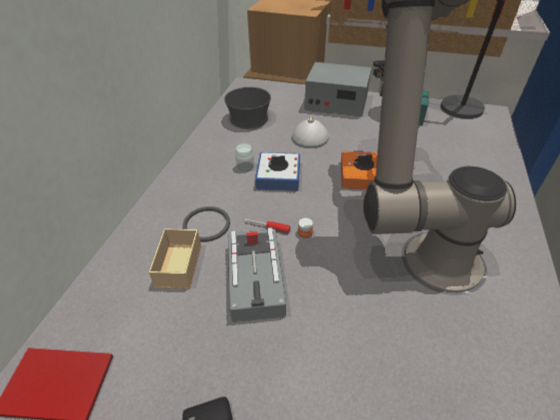

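The top view shows the blue control at about (362,203) with the knob at its middle. The light box is at about (212,222), with its red tab near (234,211). The screwdriver and tub lie between the two boxes. I'll zoom in on both.

```bash
cat > h.py <<'E'
import numpy as np,cv2
def ray(c,uv,z):
    """pixels -> world points on plane z"""
    R,_=cv2.Rodrigues(c["rvec"]);t=np.asarray(c["tvec"]).ravel()
    uv=np.atleast_2d(np.float64(uv))
    d=np.c_[uv,np.ones(len(uv))]@np.linalg.inv(c["camera_matrix"]).T@R
    o=-R.T@t
    return o+d*((z-o[2])/d[:,2])[:,None]
def blobs(m,amin=4):
    n,l,s,ce=cv2.connectedComponentsWithStats(m.astype(np.uint8))
    return [(int(s[i,4]),ce[i]) for i in range(1,n) if s[i,4]>=amin]
E
python3 - <<'E'
import numpy as np,cv2
from h import *
c=np.load("top.npz");p=c["p"]
a=cv2.resize(p[165:245,320:405],None,fx=4.6,fy=4.6,interpolation=cv2.INTER_CUBIC)
b=cv2.resize(p[175:265,155:265],None,fx=3.6,fy=3.6,interpolation=cv2.INTER_CUBIC)
h=max(a.shape[0],b.shape[0]);pad=lambda i:cv2.copyMakeBorder(i,0,h-i.shape[0],0,0,0)
cv2.imwrite("pics/zoom.png",np.hstack([pad(a),pad(b)])[:,:,::-1])
hsv=cv2.cvtColor(p,cv2.COLOR_RGB2HSV);H,S,V=[hsv[...,i].astype(int) for i in range(3)]
box=np.zeros(H.shape,bool);box[165:245,320:405]=1
lb=np.zeros(H.shape,bool);lb[175:265,155:268]=1
red=((H<8)|(H>172))&(S>130)&(V>90)
for n,m,z in(("green",(H>40)&(H<90)&(S>80)&box,.05),("red",red&box,.05),("redLB",red&lb,.07)):
    for ar,ce in blobs(m): print(n,ar,ce.round(1),ray(c,ce,z).round(4)[0])
m=(H>100)&(H<130)&(S>120)&box
q=np.argwhere(m)[:,::-1].astype(np.float32)
pts=ray(c,q,.05)[:,:2].astype(np.float32)
print("blue rect",cv2.minAreaRect(pts))
k=(V<50)&box;bl=max(blobs(k),key=lambda x:x[0]);print("knob",bl,ray(c,bl[1],.06))
E
```

```text
green 13 [348.6 193.4] [ 0.592  -0.2149  0.05  ]
red 12 [371.6 188.8] [ 0.6068 -0.2853  0.05  ]
redLB 4 [217.5 199.5] [0.568  0.1823 0.07  ]
redLB 48 [233.6 210.5] [0.5352 0.1335 0.07  ]
redLB 4 [230.  232.5] [0.4691 0.1433 0.07  ]
blue rect ((0.5639890432357788, -0.2537184953689575), (0.14902961254119873, 0.16202090680599213), 11.37873649597168)
knob (295, array([362.46101695, 202.15932203])) [[ 0.56418538 -0.25538496  0.06      ]]
```

View pics/zoom.png

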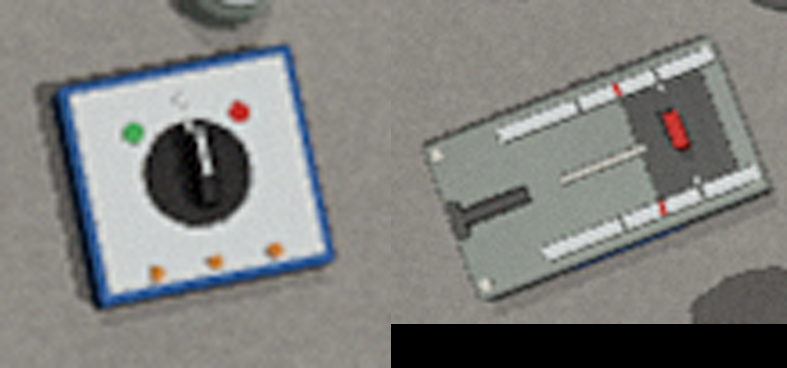

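Green lies counter-clockwise of the white dot, so the target is +0.8. The bar's pointer aims along the box's +x, at a yaw of about 0.17. On the light box, the red half-travel marks at zoom (617,90) and (662,208) give a yaw of about 0.376, with +y to the left. Next I'll move above the knob.

```bash
python3 -m crank '[[1,33,-4,0,0.03],[1,66,-8,0,0.06],[1,99,-12,0,0.09],[1,132,-16,0,0.12],[1,165,-20,0,0.15],[1,198,-24,0,0.18],[1,231,-28,0,0.21],[1,264,-32,0,0.24],[1,297,-36,0,0.27],[1,330,-40,0,0.27],[1,363,-44,0,0.27],[1,395,-49,0,0.27]]'
python3 -m crank '[[1,0,0,20,0],[1,0,0,40,0],[1,0,0,40,0],[1,0,0,40,0]]'
python3 - <<'E'
from cell import telemetry, vision
import cv2,numpy as np
s=telemetry.observe();print(s["time"],s["tool_pos"],s["tool_rot"],s["qpos"])
c=vision.get_calibration("wrist");p,d=vision.read_camera("wrist")
np.savez("w1.npz",p=p,d=d,**c);cv2.imwrite("pics/w1.png",p[:,:,::-1])
E
```

```text
time: 1.1
tool_pos: [0.565, -0.2535, 0.4042]
tool_rot: [-3.141, 0.001, 0.184]
contact_force: [0.8, -1.2, -0.2]
opening: 0.0916
grip_force: 0.0
time: 1.43
tool_pos: [0.5636, -0.2545, 0.3636]
tool_rot: [-3.139, 0.003, 0.184]
contact_force: [0.2, 0.4, 0.7]
opening: 0.0915
grip_force: 0.0
1.4333 [ 0.56356732 -0.25452892  0.36356708] [-3.13941763e+00  2.57895185e-03  1.83940132e-01] [-5.48057087e-01  5.46482858e-01  1.31038687e+00 -1.10153277e-04
  1.28809495e+00  8.38832818e-01]
```

View pics/w1.png

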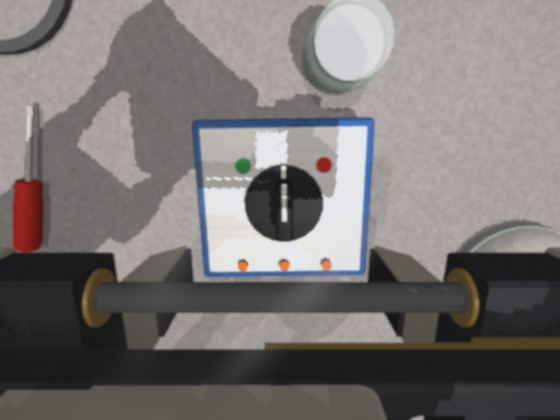

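The wrist view shows the green dot at (243,165), the red dot at (324,164), the knob centred at (284,203) and the pointer straight up. I'll compute the knob axis from the dots.

```bash
python3 - <<'E'
from h import *
c=np.load("w1.npz");p=c["p"]
hsv=cv2.cvtColor(p,cv2.COLOR_RGB2HSV);H,S,V=[hsv[...,i].astype(int) for i in range(3)]
b=np.zeros(H.shape,bool);b[130:240,205:365]=1
g=max(blobs((H>40)&(H<90)&(S>90)&b))[1];r=max(blobs(((H<8)|(H>172))&(S>130)&b))[1]
G,Rr=ray(c,[g,r],.05)[:,:2];d=G-Rr;L=np.linalg.norm(d)
ax=np.array([d[1],-d[0]])/L
print(g,r,G,Rr,"sep",L,"exp",.1*np.sin(.8),"yaw",np.arctan2(ax[1],ax[0]),"axis",(G+Rr)/2-.05*np.cos(.8)*ax)
k=max(blobs((V<60)&b));print("knob disc",k,ray(c,k[1],.06))
E
```

```text
[242.60784314 165.66666667] [323.47435897 164.55769231] [ 0.59175381 -0.2137151 ] [ 0.60582448 -0.28422114] sep 0.07189634908869848 exp 0.07173560908995229 yaw 0.19697910755315945 axis [ 0.56462744 -0.25578566]
knob disc (3157, array([278.18942034, 200.74976243])) [[ 0.5683548  -0.25027576  0.06      ]]
```

```bash
python3 -m crank '[[0.2,1,1.5,25,-0.013],[0.2,1,1.5,50,-0.013],[0.2,1,1.5,75,-0.013],[0.2,1,1.5,95,-0.013],[0.2,1,1.5,110,-0.013],[0.2,1,1.5,123,-0.013],[0.2,1,1.5,123,-0.013],[-1,1,1.5,123,-0.013],[-1,1,1.5,123,-0.013],[-1,1,1.5,123,-0.013],[-1,1,1.5,123,-0.013],[-1,1,1.5,123,-0.013]]' 30
python3 -m crank '[[-1,0,0,0,0],[-1,0,0,0,0],[-1,0,0,0,0]]'
```

```text
time: 2.48
tool_pos: [0.5651, -0.2561, 0.2427]
tool_rot: [3.14, -0.001, 0.197]
contact_force: [-0.5, -0.2, 0.6]
opening: 0.0262
grip_force: 0.0
time: 2.73
tool_pos: [0.5651, -0.2564, 0.2421]
tool_rot: [3.14, -0.001, 0.197]
contact_force: [0.4, -1.8, 1.7]
opening: 0.0136
grip_force: 30.0
```

```bash
python3 -m crank '[[-1,0,0,0,-0.08],[-1,0,0,0,-0.16],[-1,0,0,0,-0.24],[-1,0,0,0,-0.32],[-1,0,0,0,-0.4],[-1,0,0,0,-0.48],[-1,0,0,0,-0.56],[-1,0,0,0,-0.64],[-1,0,0,0,-0.72],[-1,0,0,0,-0.8],[-1,0,0,0,-0.81],[-1,0,0,0,-0.81]]'
python3 -m crank '[[-1,0,0,0,0],[-1,0,0,0,0],[0.2,0,0,0,0],[0.2,0,0,0,0],[0.2,0,0,0,0],[0.2,0,0,0,0],[0.2,0,0,0,0],[0.2,0,0,-30,0],[0.2,0,0,-60,0],[0.2,0,0,-90,0],[0.2,0,0,-120,0],[0.2,0,0,-120,0]]'
python3 - <<'E'
from cell import telemetry, vision
import cv2,numpy as np
s=telemetry.observe();print(s["time"],s["tool_pos"],s["tool_rot"],s["qpos"])
c=vision.get_calibration("wrist");p,d=vision.read_camera("wrist")
np.savez("w2.npz",p=p,d=d,**c);cv2.imwrite("pics/w2.png",p[:,:,::-1])
E
```

```text
time: 3.73
tool_pos: [0.5648, -0.2558, 0.2421]
tool_rot: [-3.141, 0.0, 1.005]
contact_force: [-1.8, 1.2, 5.1]
opening: 0.0137
grip_force: 30.0
time: 4.73
tool_pos: [0.5659, -0.2564, 0.3686]
tool_rot: [3.13, -0.0, 1.007]
contact_force: [0.7, -1.0, 0.7]
opening: 0.0551
grip_force: 0.0
4.7333 [ 0.5658762  -0.25638733  0.36857424] [ 3.13000593e+00 -1.99917030e-04  1.00662044e+00] [-5.48707371e-01  5.44039527e-01  1.30045144e+00  2.15316305e-05
  1.28551325e+00  1.54637346e-02]
```

View pics/w2.png

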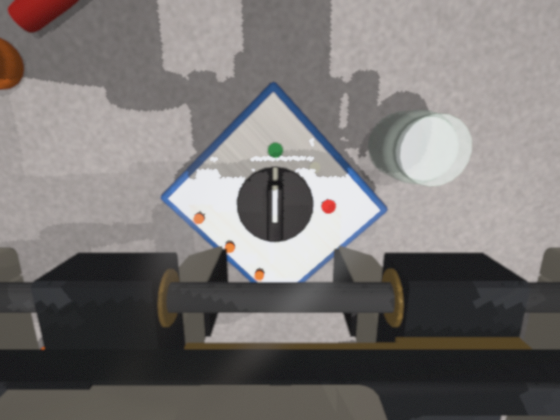

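The pointer line at (275,205) aims straight at the green dot at (275,150), so the knob is set. Next I'll move over the shutter tab.

```bash
python3 -m crank '[[0.2,26,-20,0,0.06],[0.2,51,-39,0,0.12],[0.2,77,-59,0,0.18],[0.2,103,-79,0,0.24],[0.2,128,-98,0,0.3],[0.2,154,-118,0,0.36],[0.2,180,-137,0,0.42],[0.2,206,-157,0,0.48],[0.2,231,-177,0,0.54],[0.2,257,-196,0,0.6],[0.2,283,-216,0,0.631],[0.2,308,-236,0,0.631]]'
python3 -m crank '[[0.2,0,0,0,0],[0.2,0,0,0,0],[0.2,0,0,0,0]]'
python3 - <<'E'
from cell import telemetry, vision
from h import *
s=telemetry.observe();print(s["time"],s["tool_pos"],s["tool_rot"],s["qpos"])
c=vision.get_calibration("wrist");p,d=vision.read_camera("wrist")
np.savez("w3.npz",p=p,d=d,**c);cv2.imwrite("pics/w3.png",p[:,:,::-1])
hsv=cv2.cvtColor(p,cv2.COLOR_RGB2HSV);H,S,V=[hsv[...,i].astype(int) for i in range(3)]
for a,ce in blobs(((H<8)|(H>172))&(S>130)&(V>80),15):
    print(a,ce.round(1),ray(c,ce,.07)[0].round(4),ray(c,ce,.106)[0].round(4))
E
```

```text
time: 5.78
tool_pos: [0.5296, 0.1321, 0.3604]
tool_rot: [-3.141, 0.002, 0.374]
contact_force: [0.3, 0.8, -0.9]
opening: 0.0551
grip_force: 0.0
time: 6.03
tool_pos: [0.5301, 0.1302, 0.3608]
tool_rot: [3.141, 0.002, 0.376]
contact_force: [0.1, -0.2, 0.2]
opening: 0.0551
grip_force: 0.0
6.0333 [0.53006889 0.13021323 0.36076183] [3.14149197e+00 1.69737415e-03 3.76335994e-01] [ 1.00596594e-01  4.18545298e-01  1.53397716e+00 -6.01969896e-04
  1.19067610e+00  1.29528064e+00]
51 [236.5 145.1] [0.5681 0.1838 0.07  ] [0.572  0.1803 0.106 ]
705 [280.2 215.6] [0.5261 0.1293 0.07  ] [0.5356 0.133  0.106 ]
454 [386.6 249. ] [0.5319 0.031  0.07  ] [0.5407 0.0478 0.106 ]
39 [241.4 266.1] [0.4697 0.1444 0.07  ] [0.4868 0.1461 0.106 ]
```

View pics/w3.png

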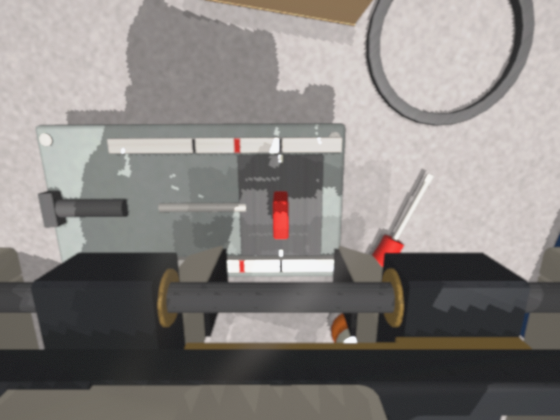

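The wrist view shows the tab at (280,215) and the half-travel marks at (237,145) and (241,266). The estimate holds to about 2 mm, so I'll descend and grip.

```bash
python3 -m crank '[[0.2,2,-0.6,25,-0.005],[0.2,2,-0.6,50,-0.005],[0.2,2,-0.6,75,-0.005],[0.2,2,-0.6,95,-0.005],[0.2,2,-0.6,108,-0.005],[0.2,2,-0.6,108,-0.005],[0.2,2,-0.6,108,-0.005],[-1,2,-0.6,108,-0.005],[-1,2,-0.6,108,-0.005],[-1,2,-0.6,108,-0.005],[-1,2,-0.6,108,-0.005],[-1,2,-0.6,108,-0.005]]' 45
python3 -m crank '[[-1,0,0,0,0],[-1,0,0,0,0],[-1,0,0,0,0],[-1,0,0,0,0],[-1,0,0,0,0]]'
```

```text
time: 7.08
tool_pos: [0.5319, 0.1318, 0.2543]
tool_rot: [3.141, -0.001, 0.381]
contact_force: [-0.5, 0.2, 0.4]
opening: 0.0264
grip_force: 0.0
time: 7.5
tool_pos: [0.5321, 0.1313, 0.2539]
tool_rot: [3.14, -0.0, 0.381]
contact_force: [0.8, -5.4, 1.4]
opening: 0.0121
grip_force: 45.0
```

```bash
python3 -m crank '[[-1,0,-3,0,0],[-1,0,-6,0,0],[-1,0,-10,0,0],[-1,0,-14,0,0],[-1,0,-18,0,0],[-1,0,-22,0,0],[-1,0,-26,0,0],[-1,0,-30,0,0],[-1,0,-33,0,0],[-1,0,-35,0,0],[-1,0,-35,0,0],[-1,0,-35,0,0]]'
python3 -m crank '[[-1,0,0,0,0],[-1,0,0,0,0],[-1,0,0,0,0],[-1,0,0,0,0]]'
python3 - <<'E'
from cell import telemetry, vision
from h import *
s=telemetry.observe();t=s["tool_pos"];print(s["time"],t,s["tool_rot"],s["contact_force"])
u=np.array([-.372,.928]);print("along y_lb from shut",(t[:2]-[.5319,.1316])@u)
for n in("wrist","side"):
    c=vision.get_calibration(n);p,d=vision.read_camera(n)
    np.savez(n+"4.npz",p=p,d=d,**c)
    if n=="wrist":w=p
q=np.load("side4.npz")["p"][220:330,210:300]
im=cv2.resize(q,None,fx=3.8,fy=3.8,interpolation=cv2.INTER_CUBIC)
w=cv2.resize(w,(440,330));h=max(im.shape[0],330);pad=lambda i:cv2.copyMakeBorder(i,0,h-i.shape[0],0,0,0)
cv2.imwrite("pics/c4.png",np.hstack([pad(w),pad(im)])[:,:,::-1])
E
```

```text
time: 8.5
tool_pos: [0.5194, 0.163, 0.2539]
tool_rot: [3.139, -0.0, 0.381]
contact_force: [2.7, -10.9, 0.4]
opening: 0.0118
grip_force: 45.0
time: 8.83
tool_pos: [0.5194, 0.1629, 0.2539]
tool_rot: [3.139, -0.0, 0.381]
contact_force: [2.8, -11.6, 0.8]
opening: 0.0119
grip_force: 45.0
8.8333 [0.51941239 0.16287228 0.25388396] [ 3.13859067e+00 -1.75834939e-04  3.80851553e-01] [  2.8406919  -11.59301308   0.7912782 ]
along y_lb from shut 0.03366607189199278
```

View pics/c4.png

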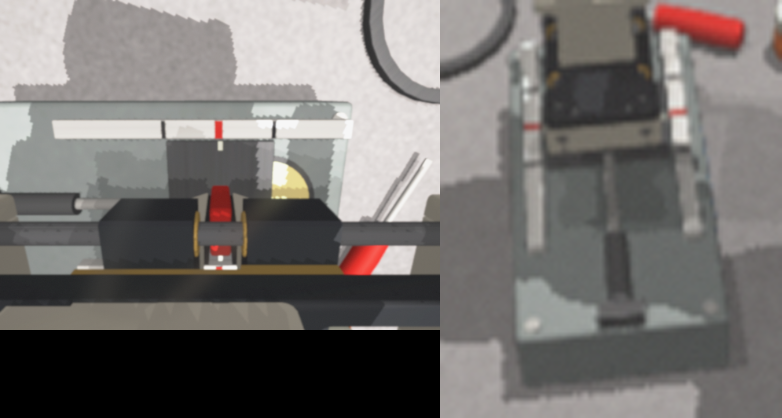

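The index line at (220,146) almost meets the red mark at (219,130). I'll measure what is left.

```bash
python3 - <<'E'
from h import *
c=np.load("wrist4.npz");p=c["p"]
hsv=cv2.cvtColor(p,cv2.COLOR_RGB2HSV);H,S,V=[hsv[...,i].astype(int) for i in range(3)]
win=lambda a,b,x,y:np.pad(np.ones((b-a,y-x),bool),((a,420-b),(x,560-y)))
red=((H<8)|(H>172))&(S>130)
r=max(blobs(red&win(145,182,260,300)),key=lambda x:x[0])
w=max(blobs((V>150)&(S<60)&win(180,196,265,295)),key=lambda x:x[0])
k=[b for b in blobs((V<70)&win(150,178,190,370))]
u=np.array([-.372,.928,0])
R=ray(c,r[1],.07)[0];W=ray(c,w[1],.066)[0]
print(r,w,"index minus mark along y_lb mm",1000*(W-R)@u)
for b in k: print(b,1000*(ray(c,b[1],.07)[0]-R)@u)
E
```

```text
(177, array([277.65536723, 164.79096045])) (81, array([279.96296296, 185.43209877])) index minus mark along y_lb mm -1.1350510321042977
(20, array([348.25, 167.5 ])) -35.049672935437165
```

```bash
python3 -m crank '[[-1,0,-0.6,0,0],[-1,0,-1.2,0,0],[-1,0,-1.2,0,0],[-1,0,-1.2,0,0],[-1,0,-1.2,0,0],[-1,0,-1.2,0,0]]'
python3 - <<'E'
from cell import telemetry, vision
from h import *
s=telemetry.observe();u=np.array([-.372,.928,0])
print(s["tool_pos"],((s["tool_pos"][:2]-[.5319,.1316])@u[:2]))
c=vision.get_calibration("wrist");p,d=vision.read_camera("wrist")
hsv=cv2.cvtColor(p,cv2.COLOR_RGB2HSV);H,S,V=[hsv[...,i].astype(int) for i in range(3)]
win=lambda a,b,x,y:np.pad(np.ones((b-a,y-x),bool),((a,420-b),(x,560-y)))
r=max(blobs(((H<8)|(H>172))&(S>130)&win(145,182,260,300)),key=lambda x:x[0])
w=max(blobs((V>150)&(S<60)&win(180,196,265,295)),key=lambda x:x[0])
print(r,w,1000*(ray(c,w[1],.066)[0]-ray(c,r[1],.07)[0])@u)
# knob check, top view
p,d=vision.read_camera("top");cv2.imwrite("pics/t5.png",cv2.resize(p[140:280,150:410],None,fx=3,fy=3,interpolation=cv2.INTER_CUBIC)[:,:,::-1])
E
```

```text
time: 9.43
tool_pos: [0.519, 0.1639, 0.2539]
tool_rot: [3.138, -0.0, 0.381]
contact_force: [1.7, -12.1, 0.2]
opening: 0.0117
grip_force: 45.0
[0.51902208 0.16386421 0.25389501] 0.03473177727560699
(184, array([279.82065217, 164.69021739])) (81, array([279.96296296, 185.43209877])) -0.06363639371457275
```

View pics/t5.png

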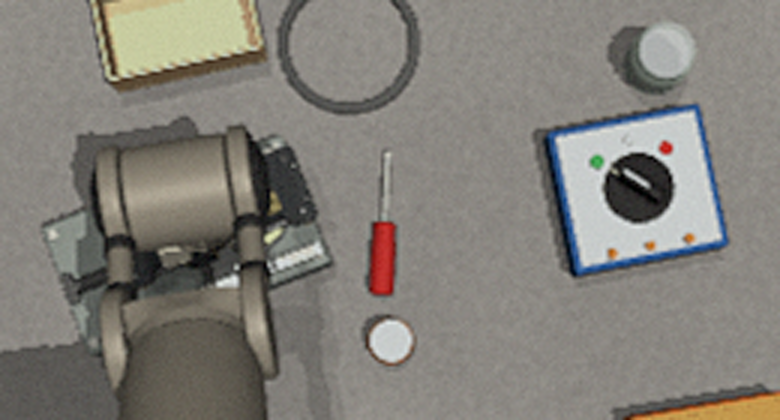

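The index line now meets the half mark to within 0.1 mm. In the top view the knob points at the green dot at (598,162), and the other things have not moved. Handing in.

```bash
python3 -c "from cell import ticket;print(ticket.hand_in())"
```

```text
the job is handed in; nothing more can be done
None
```

I handed the job in after about 9.5 s of robot time: the knob is on the green-dot click (+0.8 rad), and the gripper is holding the shutter at half travel, its index line within about 0.1 mm of the red marks.

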